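# Close the draught shield of the balance and tare it

## Task

A brass weight stands on the pan of the laboratory balance. With the fingertips, push both glass side doors of its weighing chamber fully shut by their blue tabs, then press the green key all the way down and let it come up again. Lift nothing, never press the red key, do not press the green key before both doors are shut, and leave the brass weight and everything round the balance where they stand.

Things in the scene. Friction and masses are not known exactly. Their poses are not given: they have to be found in the camera images.
- balance: White balance, fixed: base 300 (x) x 220 (y) x 50 mm high. Glass chamber on its rear part, x = -20 to 148, y = -97 to 97 mm, roof 165 mm above the desk. In front a flat console, top at 50 mm, with a low display in the middle (top at 56 mm) and a round key at each side. Origin: centre of the underside, on the desk; x from console to back (away from the robot at yaw 0), y left, z up.
- door_left (a joint): Left (+y) glass side door of the chamber, slides along the balance's x. 0 = fully shut (at its front stop), positive = open, m pushed back towards +x, at most 0.09. It starts 0.035 to 0.075 open and stays where it is left; sliding it takes about 2 N plus 12 N per m/s.
- door_right (a joint): Right (-y) glass side door, the same: 0 = fully shut, positive = open towards the balance's +x.
- left_tab (a point): Middle of the top edge of the left door's blue tab, 175 mm above the desk. Tab: upright plate square to the balance's x, 6 mm thick in x, standing out 44 mm in y from the glass (this point: 22 mm), 50 mm high (125 to 175 mm above the desk). Shut the door by pushing its rear (+x) face towards the balance's -x. Moves with the door; when shut at x = 5, y = 118.5 mm in the balance's frame.
- right_tab (a point): The same point of the right door's blue tab; door shut: at x = 5, y = -118.5 mm in the balance's frame.
- tare_key (a joint): Green tare key, spring-loaded: 0 = up, 0.006 = fully down (m); about 5 N holds it fully down.
- tare_key_top (a point): Centre of the top of the green round key, 24 mm across and 72 mm above the desk when up, in a grey housing 40 mm across and 62 mm above the desk; pressed straight down. Left or right of the display (varies), 66 mm from the balance's middle line, 75 mm in front of the chamber's front pane.
- power_key (a joint): Red power key, the same kind of key: 0 = up, 0.006 = fully down. Not to be pressed.
- power_key_top (a point): Centre of the top of the red round key, the same size and height, at the other side of the display.
- brass_weight: Brass weight with a knob, 27 mm across, 34 mm high, loose on the pan inside the chamber. Origin: centre of its underside.
- pan (a point): Centre of the top of the steel weighing pan, 80 mm across, 62 mm above the desk.
- black_lid_jar: Loose ivory jar with a black lid, 58 mm across, 71 mm high, beside the balance. Origin: centre of its underside.
- petri_dish: Loose petri dish, 60 mm across, 15 mm high, beside the balance. Origin: centre of its underside.
- crucible: Loose white porcelain crucible, 44 mm across, 31 mm high, beside the balance. Origin: centre of its underside.
- rubber_bung: Loose dark rubber bung, 31 mm across, 26 mm high, beside the balance. Origin: centre of its underside.
- conical_flask: Loose conical flask, 65 mm across, 107 mm high, at the right. Origin: centre of its underside.

How it is judged:
On the way, in this order (a step that is already met when the one before it is completed fails the run):
1. both side doors are fully shut (value of joint each of door_left, door_right below 0.004 m), for 0.2 s.
2. the green key is pressed down with the doors shut (all of step 1 and value of joint tare_key above 0.0045 m), for 0.05 s.
At the end, for the whole second after the job is handed in: Both doors are within 4 mm of fully shut, both keys are up again (within 1.5 mm), and the brass weight stands upright and still on the pan, within 25 mm of its centre (all of step 1 and value of joint each of tare_key, power_key below 0.0015 m and horizontal distance between brass_weight and pan below 0.025 m and angle between brass_weight's own z axis and vertical below 0.1 rad and linear speed of brass_weight below 0.02 m/s); the robot touches nothing.
It fails at once if the green key is pressed before both doors are shut (value of joint tare_key above 0.003 m and value of joint any of door_left, door_right above 0.006 m).
It fails at once if the red key is pressed (value of joint power_key above 0.003 m).
It fails at once if the brass weight is shifted or lifted (distance of brass_weight from where it was at the start of the episode above 0.01 m).
It fails at once if a thing round the balance is shifted, lifted or knocked over (distance of any of black_lid_jar, petri_dish, crucible, rubber_bung, conical_flask from where it was at the start of the episode above 0.015 m or angle between any of black_lid_jar, crucible, rubber_bung, conical_flask's own z axis and vertical above 0.5 rad).
It also fails if it takes over 51 s, if anything falls off the work surface, if the arm or the gripper's body presses on something with over 40 N, if the wrist force passes 120 N, or if a joint passes its speed limit or range.

## Robot

A 7-joint arm with a two-finger parallel gripper is mounted at the origin on a cart in front of the work surface, level with it; the furniture and walls round the work are solid. World frame = base frame: x ahead of the robot, y to its left, z up, the work surface at z = 0. Lengths are in m, angles in rad, forces in N, time in s.
With the tool pointing down it reaches from about 0.425 to 0.925 m from the base axis. Payload 6.8 kg.
Tool frame: the origin (TCP) lies at the very end of the fingers, on their centre line; the grasp point (between the pads) lies 19 mm behind it (bot.grasp_offset is the distance from the TCP to the grasp point, in m); z points along the fingers, y is the line along which they close (so a half turn about z gives the same grasp; the last joint's range is limited). The gripper opens to 88 mm and grips with 3 to 60 N. Pads are 20 mm wide; open, the fingers measure 115 mm over their backs; the gripper's body (75 mm by 178 mm) begins 61 mm behind the grasp point.
Start: joints at [-1.329, 0.477, 0.022, 1.555, -0.011, 1.109, -0.083], TCP at [0.231, 0.634, 0.223] pointing down, gripper open.
Joint ranges: [-2.96, 2.96], [-0.34, 2.1], [-1.41, 1.46], [0.24, 2.44], [-1.37, 4.51], [0.17, 1.92], [-2.96, 2.96]. Speed limits (rad/s): [2.39, 2.39, 3.14, 3.14, 3.14, 3.14, 3.14].

## Interface

Orientations are given as a rotation vector (axis times angle).
In Python, from workcell import bot gives the robot as it stands.
- The arm moves only by the tool jog_arm, never from a script. Its argument "motion" is a list of rows, each an object with "hand": the gripper's target within -1 to 1 (shut at 1, half-way at 0, fully open at -1); "dp": the shift along the tool's x, y, z in mm, a list of three; "twist": the turn about the tool's z in rad. A call has 1 to 20 rows; each row is the pose to reach, as a shift and turn from the pose commanded when the call began, along the tool's axes at that moment; what a row does not reach only later rows make up. A row lasts 1/8 s, in which the tool goes at most 62.5 mm and 10.7 degrees, less where a joint would pass 70% of its speed; a pose out of reach is approached as far as the arm can. A call with a gripper value outside its range is refused whole. The fingers move at their own pace and stop on an object; "newtons" is the grip in N (left out, the last holds). Time passes only in rows, so rows that repeat a pose let the fingers close. It gives the time, the measured TCP pose, the force, the opening and the grip force at its end, in the units of the state.
- bot.get_state(): the state, without advancing time (a new reading comes with each control period).
- bot.camera(name): name is "scene" or "top" or "wrist"; returns (picture, depth): 384x512x3 uint8, blue, green, red; 384x512 float32, m along the optical axis (not along the pixel's ray), 0 where there is no reading.
- bot.calibration(name): a dict with "K" (3x3 intrinsics, pixels), "k1" (the pictures are not rectified: a ray, as slopes to the right and down, at radius r is drawn at 1 + k1 r^2 times it, then the intrinsics apply), "xyz" and "rotation" of the camera in the world; the wrist camera has in their place "T_tool_cam" (4x4, takes a point from camera to tool coordinates, whose origin is the TCP and whose axes are the flange's). Camera axes: x right, y down, z forward; pixel columns grow to the right and rows downward; lengths in m; the calibration is good to about 2 mm. A picture is of the moment at which its call begins: read the wrist's pose just before it. calibration takes no time and is no camera call.
- bot.job_done(): hands the job in; it is judged then, once.
The state is a dict: "clock": time; "joint_positions": joint angles; "joint_vel": joint speeds; "tau": joint torques, N m; "ee_pos": TCP position; "orientation": TCP orientation; "force": force on the tool from outside, world axes, zero at the start; "wrist_torque": the same for the moment, N m; "opening": finger opening in m; "finger_force": force on a finger pad.
Only numpy, scipy, OpenCV 4.12 (cv2) and the standard library are available. Lean on these libraries where they do the work, as an engineer would, in place of code of your own. Each camera call takes 0.05 s, during which the arm holds its last target. There are 200 camera calls.

## Working session

There is one attempt and no reset: what is moved stays moved. The work goes in short steps, Python scripts to look and compute and a tool call to move; the robot and the scene stay as the last step left them, time stands still between calls to the robot, and variables do not carry over. Pictures are saved under pics/ and viewed, at most 10 in all, crops included, and the job is handed in when it is done.

Besides the shell and the picture viewer there is one more tool, called after ">>>" by a JSON object that holds its "method" and its "body", one argument or row to a line. jog_arm: Moves the arm, as the interface text tells. Its arguments: {"type":"object","properties":{"motion":{"type":"array"},"newtons":{"type":"number"}},"required":["motion"]}

```bash
mkdir -p pics; ls; python3 - <<'E'
from workcell import bot
import cv2,numpy as np
s=bot.get_state();print(s)
for n in("scene","top"):
    p,d=bot.camera(n);cv2.imwrite(f"pics/{n}0.png",p);np.save(f"pics/{n}0.npy",d);print(n,bot.calibration(n))
E
```

```text
pics
{'clock': 0.0, 'joint_positions': array([-1.32909876,  0.47777113,  0.02234796,  1.55642273, -0.01153065,
        1.10932608, -0.08308634]), 'joint_vel': array([ 0.00021811,  0.00065559, -0.00119521,  0.00027718, -0.00021806,
        0.00041742, -0.00109498]), 'tau': array([-1.02984395e-03, -5.82834578e+01,  1.53473161e+00, -2.72606063e+01,
       -5.42629010e-02,  1.67720678e-02,  1.30744265e-04]), 'ee_pos': array([0.23113238, 0.6335555 , 0.22171345]), 'orientation': array([-5.46605266e-01, -3.09346585e+00,  2.80790142e-03]), 'force': array([-0.5461734 ,  0.37630286, -0.5529448 ]), 'wrist_torque': array([-0.04875083,  0.05132563, -0.02500914]), 'finger_force': 0.0, 'opening': 0.08769595491692685}
scene {'K': array([[469.18652149,   0.        , 253.66773234],
       [  0.        , 469.18652149, 192.74692305],
       [  0.        ,   0.        ,   1.        ]]), 'k1': 0.0024550605490313276, 'xyz': array([-0.23388843, -0.60945398,  0.97042165]), 'rotation': array([-2.0246385 ,  1.18219137, -0.50980555])}
top {'K': array([[468.55099991,   0.        , 251.26100543],
       [  0.        , 468.55099991, 197.97527362],
       [  0.        ,   0.        ,   1.        ]]), 'k1': -0.17406624831163883, 'xyz': array([ 0.30820546, -0.13148166,  1.60979373]), 'rotation': array([-2.1301969 ,  2.1326047 , -0.18041125])}
```

View pics/top0.png

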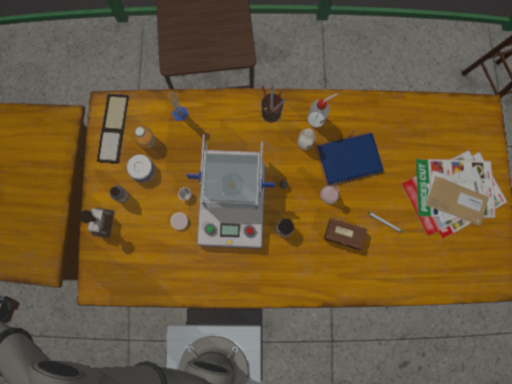

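View pics/scene0.png

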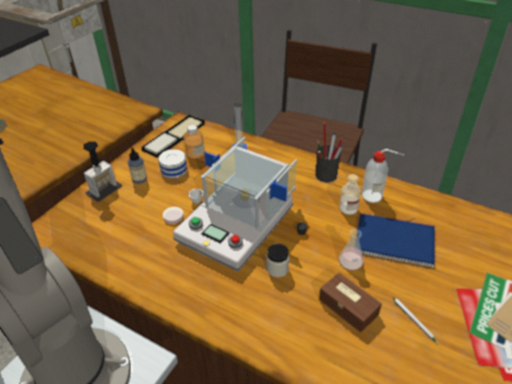

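The top view shows the balance upright: green key (210,229) on the left, red key (250,231) on the right, and blue tabs at (193,176) and (268,184). The crucible is at (185,194), the petri dish at (180,221), the bung at (284,184) and the jar at (286,227).

```bash
cat > h.py <<'E'
import numpy as np, cv2
from scipy.spatial.transform import Rotation as R
from workcell import bot
def cam(n,s=None):
    c=bot.calibration(n)
    if n=="wrist":
        T=np.eye(4);T[:3,:3]=R.from_rotvec(s['orientation']).as_matrix();T[:3,3]=s['ee_pos'];T=T@c['T_tool_cam']
        return c,T[:3,:3],T[:3,3]
    return c,R.from_rotvec(c['rotation']).as_matrix(),np.array(c['xyz'])
def rays(C,uv):
    c,Rm,t=C; uv=np.asarray(uv,float).reshape(-1,1,2)
    p=cv2.undistortPoints(uv,c['K'],np.array([c['k1'],0,0,0,0])).reshape(-1,2)
    return np.c_[p,np.ones(len(p))]@Rm.T,t
def at_z(C,uv,z):
    r,t=rays(C,uv); return t+r*((z-t[2])/r[:,2])[:,None]
def cloud(C,d):
    v,u=np.mgrid[:d.shape[0],:d.shape[1]]
    r,t=rays(C,np.c_[u.ravel(),v.ravel()])
    return (t+r*d.reshape(-1,1)).reshape(*d.shape,3)
E
python3 - <<'E'
from h import *
for n in("top","scene"):
    C=cam(n);p=cv2.imread(f"pics/{n}0.png");d=np.load(f"pics/{n}0.npy");X=cloud(C,d)
    h=cv2.cvtColor(p,cv2.COLOR_BGR2HSV);H,S,V=h[...,0],h[...,1],h[...,2]
    roi=(X[...,0]>.3)&(X[...,0]<.9)&(abs(X[...,1])<.35)&(X[...,2]>.03)
    for nm,m in (("green",(H>40)&(H<90)&(S>120)),("red",((H<6)|(H>172))&(S>140)),("blue",(H>105)&(H<130)&(S>130))):
        k,l,st,ce=cv2.connectedComponentsWithStats((m&roi).astype(np.uint8))
        for i in range(1,k):
            if st[i,4]>=12:
                q=X[l==i];print(n,nm,st[i],ce[i].round(1),q.min(0).round(3),np.median(q,0).round(3),q.max(0).round(3),at_z(C,ce[i],.072).round(4)[0,:2])
    if n=="top":
        m=(X[...,2]>.012)&(X[...,2]<.3)&(X[...,0]>.3)&(X[...,0]<.95)&(abs(X[...,1])<.45)
        k,l,st,ce=cv2.connectedComponentsWithStats(m.astype(np.uint8))
        for i in range(1,k):
            if st[i,4]>=12: q=X[l==i];print("obj",st[i],ce[i].round(0),q.min(0).round(3),q.max(0).round(3))
        cr=p[130:260,150:310];cv2.imwrite("pics/crop.png",cv2.resize(cr,None,fx=4.6,fy=4.6,interpolation=cv2.INTER_CUBIC))
E
```

```text
top green [207 226   6   6  26] [209.5 228.5] [ 0.308 -0.131  0.064] [0.471 0.008 0.071] [0.48  0.018 1.61 ] [0.4712 0.0092]
top red [247 228   6   6  33] [249.4 230.4] [ 0.456 -0.131  0.063] [ 0.466 -0.121  0.072] [ 0.473 -0.115  0.079] [ 0.4649 -0.1226]
top blue [262 183  12   4  34] [267.1 184.1] [ 0.595 -0.198  0.146] [ 0.602 -0.179  0.167] [ 0.604 -0.163  0.181] [ 0.6204 -0.182 ]
obj [261  84  24  38 538] [272. 105.] [ 0.858 -0.239  0.014] [ 0.939 -0.162  0.175]
obj [169  92  16  24 178] [176. 103.] [0.883 0.113 0.013] [0.913 0.143 0.173]
obj [307  92  33  35 457] [318. 112.] [ 0.841 -0.422  0.012] [ 0.918 -0.328  0.178]
obj [105 100  22  30 233] [116. 113.] [0.836 0.328 0.012] [0.948 0.404 0.024]
obj [ 98 109   8  43  57] [101. 131.] [0.755 0.407 0.012] [0.916 0.423 0.027]
obj [133 125  22  24 382] [143. 136.] [0.763 0.216 0.012] [0.829 0.279 0.113]
obj [298 128  17  22 277] [306. 138.] [ 0.758 -0.345  0.012] [ 0.812 -0.293  0.13 ]
obj [ 96 132  24  31 444] [109. 147.] [0.714 0.346 0.012] [0.827 0.425 0.032]
obj [120 133   3  10  13] [121. 137.] [0.787 0.337 0.012] [0.822 0.342
[... 1300 characters left out ...]
0.468 0.005 0.071] [0.479 0.013 0.074] [0.4684 0.0032]
scene red [332 150   3   9  13] [332.8 153.7] [ 0.867 -0.231  0.096] [ 0.871 -0.228  0.119] [ 0.878 -0.224  0.132] [ 0.9305 -0.2068]
scene red [231 235   8   8  50] [234.9 238.6] [ 0.456 -0.136  0.063] [ 0.464 -0.127  0.072] [ 0.477 -0.117  0.077] [ 0.4639 -0.1272]
scene blue [205 153  14  13 101] [210.3 158.8] [0.615 0.031 0.131] [0.629 0.056 0.162] [0.642 0.072 0.177] [0.7214 0.1239]
scene blue [167 165  17   6  23] [174.7 168.3] [0.644 0.213 0.03 ] [0.662 0.225 0.035] [0.692 0.243 0.04 ] [0.6276 0.1942]
scene blue [270 181  16  20 219] [277.7 190.9] [ 0.589 -0.203  0.128] [ 0.602 -0.18   0.154] [ 0.617 -0.162  0.178] [ 0.686  -0.1367]
```

View pics/crop.png

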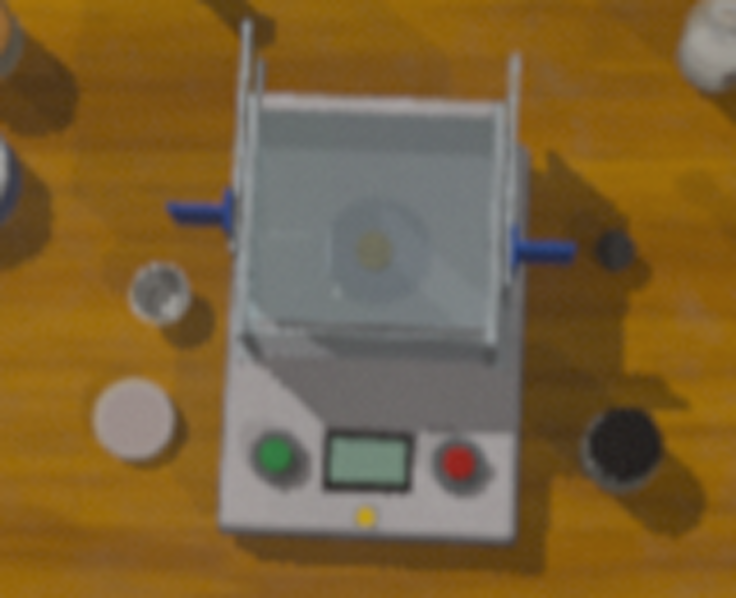

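The crop confirms both doors are open, green is on the left and red on the right. Yaw is about -2.4°. I'll move the wrist camera above the balance to refine this.

```bash
cat >> h.py <<'E'
def goto(p,yaw=None):
    "dp (mm, tool axes) and twist to reach TCP p with the tool's y along the balance's y"
    s=bot.get_state();M=R.from_rotvec(s['orientation']).as_matrix()
    print("dp",((np.array(p)-s['ee_pos'])@M*1000).round(1), end=" ")
    if yaw is not None:
        a=np.arctan2(M[1,1],M[0,1]);print("twist",round(-(np.pi/2+yaw-a),3))
E
python3 - <<'E'
from h import *
print(bot.calibration("wrist"))
goto([.50,-.06,.36],-.042)
E
```

```text
{'K': array([[309.87495866,   0.        , 255.34122913],
       [  0.        , 309.87495866, 190.35701582],
       [  0.        ,   0.        ,   1.        ]]), 'k1': -0.00784567116352073, 'T_tool_cam': array([[-1.21546897e-03, -9.53783662e-01, -3.00491677e-01,
         8.32090696e-02],
       [ 9.99999179e-01, -1.03713137e-03, -7.52995954e-04,
         5.11342840e-04],
       [ 4.06545895e-04, -3.00492345e-01,  9.53784140e-01,
        -1.62256531e-01],
       [ 0.00000000e+00,  0.00000000e+00,  0.00000000e+00,
         1.00000000e+00]])}
dp [-490.3 -559.7 -137.2] twist -0.308
```

>>> {"method": "jog_arm", "body": {
  "motion": [
    {"hand": 1,"dp": [-10,-10,-60],"twist": 0},
    {"hand": 1,"dp": [-50,-57,-100],"twist": -0.03},
    {"hand": 1,"dp": [-95,-108,-137],"twist": -0.1},
    {"hand": 1,"dp": [-140,-160,-137],"twist": -0.18},
    {"hand": 1,"dp": [-182,-208,-137],"twist": -0.26},
    {"hand": 1,"dp": [-224,-256,-137],"twist": -0.308},
    {"hand": 1,"dp": [-266,-304,-137],"twist": -0.308},
    {"hand": 1,"dp": [-308,-352,-137],"twist": -0.308},
    {"hand": 1,"dp": [-350,-400,-137],"twist": -0.308},
    {"hand": 1,"dp": [-392,-448,-137],"twist": -0.308},
    {"hand": 1,"dp": [-434,-496,-137],"twist": -0.308},
    {"hand": 1,"dp": [-470,-536,-137],"twist": -0.308},
    {"hand": 1,"dp": [-490,-560,-137],"twist": -0.308},
    {"hand": 1,"dp": [-490,-560,-137],"twist": -0.308},
    {"hand": 1,"dp": [-490,-560,-137],"twist": -0.308},
    {"hand": 1,"dp": [-490,-560,-137],"twist": -0.308}
  ],
  "newtons": 10
}}

```text
clock: 2.1
ee_pos: [0.4995, -0.0582, 0.3594]
orientation: [-0.061, -3.14, -0.001]
force: [1.0, 0.2, 0.2]
opening: 0.0002
finger_force: 0.0
```

```bash
python3 - <<'E'
from h import *
s=bot.get_state();print(s['clock'],s['ee_pos'],s['orientation'],s['opening'],s['joint_positions'],abs(s['joint_vel']).max())
p,d=bot.camera("wrist");cv2.imwrite("pics/w0.png",p);C=cam("wrist",s);X=cloud(C,d)
h=cv2.cvtColor(p,cv2.COLOR_BGR2HSV);H,S,V=h[...,0],h[...,1],h[...,2]
for nm,m in (("green",(H>40)&(H<90)&(S>120)),("red",((H<6)|(H>172))&(S>140)),("blue",(H>105)&(H<130)&(S>130))):
    k,l,st,ce=cv2.connectedComponentsWithStats((m&(d>0)&(X[...,2]>.03)).astype(np.uint8))
    for i in range(1,k):
        if st[i,4]>=40:
            q=X[l==i];print(nm,st[i],ce[i].round(1),np.percentile(q,3,axis=0).round(4),np.median(q,0).round(4),np.percentile(q,97,axis=0).round(4),at_z(C,ce[i],.072).round(4)[0,:2])
E
```

```text
2.1 [ 0.49945601 -0.05822627  0.35940197] [-6.12991857e-02 -3.14040044e+00 -8.04561598e-04] 0.00019402264328863755 [-0.55512432  0.06935612  0.59023062  1.80028259 -0.04074197  1.28448623
  1.57729135] 0.005908893601313159
green [294 125  15  16 189] [301.1 132.2] [ 4.636e-01 -2.000e-04  7.040e-02] [0.4727 0.0089 0.0721] [0.4825 0.0187 0.074 ] [0.4729 0.009 ]
red [202 124  17  17 207] [210.  131.9] [ 0.4574 -0.1318  0.0702] [ 0.4672 -0.1217  0.0722] [ 0.4773 -0.1119  0.0739] [ 0.4672 -0.1218]
red [477 342  16  21  77] [484.7 349.7] [0.4934 0.0142 0.4411] [0.497  0.0151 0.4442] [0.4999 0.016  0.4461] [0.8796 0.3465]
blue [414 227  22  34 126] [420.9 240.8] [0.65   0.2144 0.0312] [0.6708 0.2196 0.0359] [0.702  0.2413 0.0407] [0.6534 0.2022]
blue [145 236  37  28 655] [165.6 246.9] [ 0.5914 -0.1994  0.1299] [ 0.6018 -0.1792  0.1651] [ 0.6119 -0.1579  0.1763] [ 0.6477 -0.209 ]
blue [328 248  37  28 645] [343.6 259. ] [0.6171 0.0333 0.1309] [0.6296 0.0537 0.1636] [0.6389 0.074  0.1758] [0.6813 0.0795]
```

View pics/w0.png

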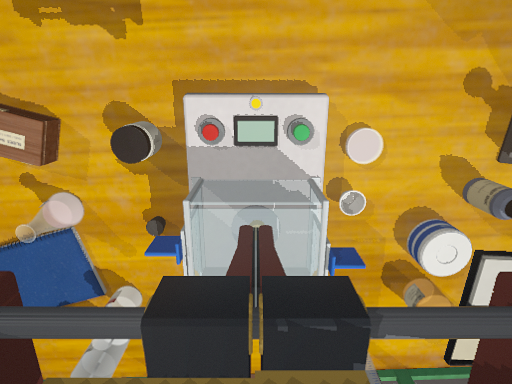

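The wrist view is upside down, with green at (301,132), red at (210,132), and the tabs at (344,259) for left and (166,247) for right. It agrees with the top camera. The left tab is about 54 mm open and the right about 37 mm. I'll go behind the left tab first.

```bash
python3 - <<'E'
from h import *
goto([.662,.055,.26],-.043);goto([.662,.055,.14],-.043)
E
```

```text
dp [-158.   119.5   99.5] twist 0.004
dp [-158.   119.4  219.5] twist 0.004
```

>>> {"method": "jog_arm", "body": {
  "motion": [
    {"hand": 1,"dp": [-45,33,25],"twist": 0.004},
    {"hand": 1,"dp": [-90,67,50],"twist": 0.004},
    {"hand": 1,"dp": [-130,98,75],"twist": 0.004},
    {"hand": 1,"dp": [-158,119,100],"twist": 0.004},
    {"hand": 1,"dp": [-158,119,100],"twist": 0.004},
    {"hand": 1,"dp": [-158,119,135],"twist": 0.004},
    {"hand": 1,"dp": [-158,119,170],"twist": 0.004},
    {"hand": 1,"dp": [-158,119,200],"twist": 0.004},
    {"hand": 1,"dp": [-158,119,219],"twist": 0.004},
    {"hand": 1,"dp": [-158,119,219],"twist": 0.004},
    {"hand": 1,"dp": [-158,119,219],"twist": 0.004}
  ]
}}

```text
clock: 3.52
ee_pos: [0.6634, 0.0523, 0.1422]
orientation: [0.072, 3.139, 0.001]
force: [0.9, -0.0, 0.7]
opening: 0.0006
finger_force: 0.0
```

```bash
python3 - <<'E'
from h import *
s=bot.get_state();print(s['ee_pos'],s['force'])
goto([.588,.058,.14],-.043)
p,d=bot.camera("scene");cv2.imwrite("pics/s1.png",cv2.resize(p[110:270,150:330],None,fx=4,fy=3.7))
E
```

```text
[0.66335187 0.05234081 0.14218249] [ 0.88181257 -0.01139528  0.66091422]
dp [75.5  2.2  2. ] twist -0.003
```

View pics/s1.png

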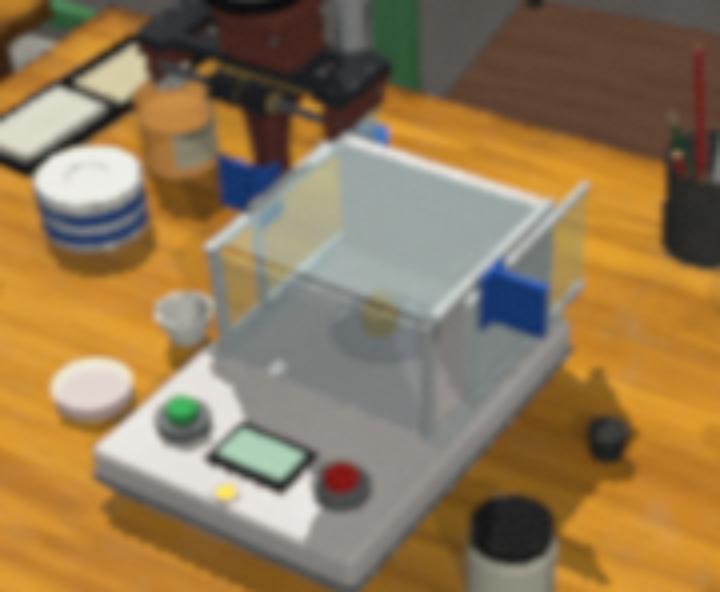

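The fingers are behind the left tab (blue at 250,180). I'll push now.

>>> {"method": "jog_arm", "body": {
  "motion": [
    {"hand": 1,"dp": [8,2,2],"twist": 0},
    {"hand": 1,"dp": [18,2,2],"twist": 0},
    {"hand": 1,"dp": [28,2,2],"twist": 0},
    {"hand": 1,"dp": [38,2,2],"twist": 0},
    {"hand": 1,"dp": [48,2,2],"twist": 0},
    {"hand": 1,"dp": [56,2,2],"twist": 0},
    {"hand": 1,"dp": [63,2,2],"twist": 0},
    {"hand": 1,"dp": [68,2,2],"twist": 0},
    {"hand": 1,"dp": [71,2,2],"twist": 0},
    {"hand": 1,"dp": [73,2,2],"twist": 0},
    {"hand": 1,"dp": [73,2,2],"twist": 0}
  ]
}}

```text
clock: 4.95
ee_pos: [0.5895, 0.0576, 0.1386]
orientation: [-0.072, -3.14, 0.0]
force: [1.6, -0.7, 1.3]
opening: 0.0003
finger_force: 0.7
```

>>> {"method": "jog_arm", "body": {
  "motion": [
    {"hand": 1,"dp": [1,0,0],"twist": 0},
    {"hand": 1,"dp": [2,0,0],"twist": 0},
    {"hand": 1,"dp": [3,0,0],"twist": 0},
    {"hand": 1,"dp": [3,0,0],"twist": 0}
  ]
}}

```text
clock: 5.45
ee_pos: [0.5895, 0.0576, 0.1387]
orientation: [0.072, 3.135, -0.001]
force: [11.6, -0.3, -8.4]
opening: 0.0004
finger_force: 5.8
```

The left door is at its stop: the force rose with no motion. Next is the right door.

```bash
python3 - <<'E'
from h import *
for q in ([.61,.0567,.14],[.61,.0567,.25],[.634,-.182,.25],[.634,-.182,.14]): goto(q,-.043)
E
```

```text
dp [-20.5   0.   -1.2] twist -0.003
dp [ -21.2   -0.  -111.2] twist -0.003
dp [ -56.1 -237.4 -110.8] twist -0.003
dp [ -55.5 -237.3   -0.8] twist -0.003
```

>>> {"method": "jog_arm", "body": {
  "motion": [
    {"hand": 1,"dp": [-12,0,0],"twist": 0},
    {"hand": 1,"dp": [-24,0,0],"twist": 0},
    {"hand": 1,"dp": [-24,0,-35],"twist": 0},
    {"hand": 1,"dp": [-24,0,-80],"twist": 0},
    {"hand": 1,"dp": [-24,0,-112],"twist": 0},
    {"hand": 1,"dp": [-30,-40,-112],"twist": 0},
    {"hand": 1,"dp": [-40,-90,-112],"twist": 0},
    {"hand": 1,"dp": [-50,-140,-112],"twist": 0},
    {"hand": 1,"dp": [-59,-190,-112],"twist": 0},
    {"hand": 1,"dp": [-59,-225,-112],"twist": 0},
    {"hand": 1,"dp": [-59,-237,-112],"twist": 0},
    {"hand": 1,"dp": [-59,-237,-112],"twist": 0},
    {"hand": 1,"dp": [-59,-237,-75],"twist": 0},
    {"hand": 1,"dp": [-59,-237,-40],"twist": 0},
    {"hand": 1,"dp": [-59,-237,-12],"twist": 0},
    {"hand": 1,"dp": [-59,-237,0],"twist": 0},
    {"hand": 1,"dp": [-59,-237,0],"twist": 0}
  ]
}}

```text
clock: 7.58
ee_pos: [0.635, -0.18, 0.1383]
orientation: [-0.069, -3.14, -0.001]
force: [-0.1, -0.2, 0.2]
opening: 0.0004
finger_force: 0.0
```

```bash
python3 - <<'E'
from h import *
s=bot.get_state();print(s['ee_pos'],s['force'])
goto([.5795,-.180,.14],-.043)
E
```

```text
[ 0.63498221 -0.17996628  0.13829315] [-0.13866271 -0.17268529  0.18486046]
dp [55.4 -2.5 -1.7] twist -0.001
```

>>> {"method": "jog_arm", "body": {
  "motion": [
    {"hand": 1,"dp": [8,0,0],"twist": 0},
    {"hand": 1,"dp": [17,-1,0],"twist": 0},
    {"hand": 1,"dp": [26,-1,0],"twist": 0},
    {"hand": 1,"dp": [35,-2,0],"twist": 0},
    {"hand": 1,"dp": [43,-2,0],"twist": 0},
    {"hand": 1,"dp": [49,-2,0],"twist": 0},
    {"hand": 1,"dp": [53,-2,0],"twist": 0},
    {"hand": 1,"dp": [55,-2,0],"twist": 0},
    {"hand": 1,"dp": [57,-2,0],"twist": 0},
    {"hand": 1,"dp": [57,-2,0],"twist": 0}
  ]
}}

```text
clock: 8.82
ee_pos: [0.5799, -0.1813, 0.1388]
orientation: [0.071, 3.137, -0.003]
force: [9.1, -1.3, -3.9]
opening: 0.0006
finger_force: 4.4
```

```bash
python3 - <<'E'
from h import *
for q in ([.60,-.182,.14],[.60,-.182,.26],[.472,.009,.26]): goto(q,-.043)
E
```

```text
dp [-20.1   0.3  -1.2] twist -0.002
dp [-2.060e+01  1.000e-01 -1.212e+02] twist -0.002
dp [ 115.9  185.1 -122. ] twist -0.002
```

>>> {"method": "jog_arm", "body": {
  "motion": [
    {"hand": 1,"dp": [-12,0,0],"twist": 0},
    {"hand": 1,"dp": [-22,0,0],"twist": 0},
    {"hand": 1,"dp": [-22,0,-40],"twist": 0},
    {"hand": 1,"dp": [-22,0,-85],"twist": 0},
    {"hand": 1,"dp": [-22,0,-121],"twist": 0},
    {"hand": 1,"dp": [10,45,-121],"twist": 0},
    {"hand": 1,"dp": [45,90,-121],"twist": 0},
    {"hand": 1,"dp": [80,135,-121],"twist": 0},
    {"hand": 1,"dp": [105,170,-121],"twist": 0},
    {"hand": 1,"dp": [114,185,-121],"twist": 0},
    {"hand": 1,"dp": [114,185,-121],"twist": 0},
    {"hand": 1,"dp": [114,185,-121],"twist": 0}
  ]
}}

```text
clock: 10.32
ee_pos: [0.4728, 0.0081, 0.2597]
orientation: [-0.074, -3.141, 0.001]
force: [-0.6, -0.5, -0.4]
opening: 0.0009
finger_force: 0.0
```

```bash
python3 - <<'E'
from h import *
s=bot.get_state();print(s['ee_pos'],s['force'])
p,d=bot.camera("wrist");cv2.imwrite("pics/w2.png",p);C=cam("wrist",s);X=cloud(C,d)
h=cv2.cvtColor(p,cv2.COLOR_BGR2HSV);H,S,V=h[...,0],h[...,1],h[...,2]
for nm,m in (("green",(H>40)&(H<90)&(S>120)),("red",((H<6)|(H>172))&(S>140)),("blue",(H>105)&(H<130)&(S>130))):
    k,l,st,ce=cv2.connectedComponentsWithStats((m&(d>0)&(X[...,2]>.03)).astype(np.uint8))
    for i in range(1,k):
        if st[i,4]>=60:
            q=X[l==i];print(nm,st[i],ce[i].round(1),np.median(q,0).round(4),at_z(C,ce[i],.072).round(4)[0,:2])
p,d=bot.camera("top");cv2.imwrite("pics/t2.png",cv2.resize(p[130:260,150:310],None,fx=4.6,fy=4.6))
goto([.472,.009,.085],-.043);goto([.472,.009,.065],-.043)
E
```

```text
[0.47280734 0.00811114 0.25968602] [-0.60427929 -0.466752   -0.44373483]
green [247 159  20  19 287] [256.5 167.7] [0.4725 0.0095 0.0722] [0.4725 0.0096]
red [134 158  22  21 340] [144.2 167.8] [ 0.4663 -0.1203  0.072 ] [ 0.4663 -0.1203]
red [493 290  19  16 115] [502.9 299. ] [0.4511 0.0825 0.3452] [0.668  0.3305]
red [474 339  38  31 388] [494.6 351.7] [0.4684 0.0816 0.3476] [0.7571 0.3361]
blue [289 266  39  10 294] [307.5 271.5] [0.5722 0.0587 0.1364] [0.6129 0.069 ]
blue [  40  269   56   38 1281] [ 72.3 287.4] [ 0.5623 -0.1777  0.1659] [ 0.6225 -0.2408]
blue [402 270  52  37 283] [417.  283.2] [0.6591 0.2288 0.036 ] [0.6374 0.2124]
dp [  0.9   1.2 174.6] twist -0.005
dp [  0.9   1.2 194.6] twist -0.005
```

View pics/w2.png

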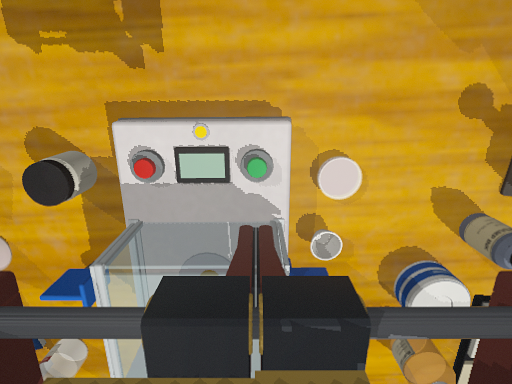

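View pics/t2.png

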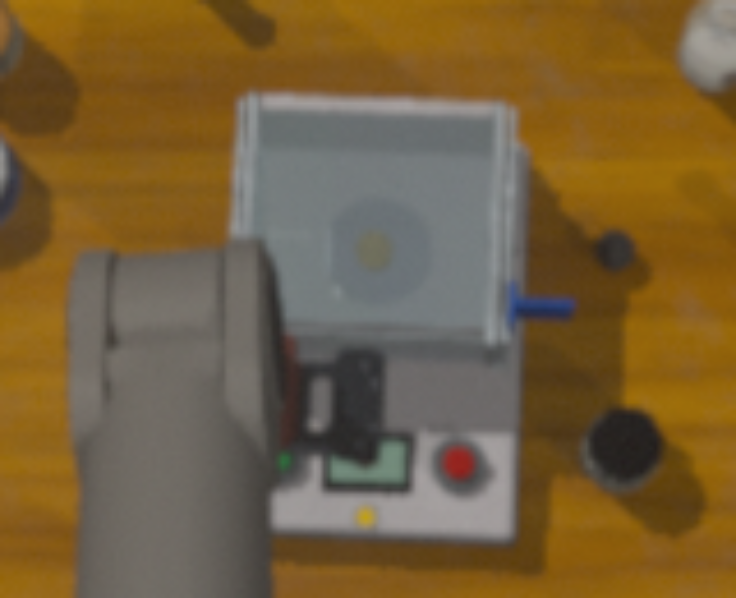

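Both doors look flush with the chamber back, and nothing else has moved. Pressing the green key next.

>>> {"method": "jog_arm", "body": {
  "motion": [
    {"hand": 1,"dp": [1,1,40],"twist": 0},
    {"hand": 1,"dp": [1,1,85],"twist": 0},
    {"hand": 1,"dp": [1,1,130],"twist": 0},
    {"hand": 1,"dp": [1,1,160],"twist": 0},
    {"hand": 1,"dp": [1,1,175],"twist": 0},
    {"hand": 1,"dp": [1,1,183],"twist": 0},
    {"hand": 1,"dp": [1,1,187],"twist": 0},
    {"hand": 1,"dp": [1,1,190],"twist": 0},
    {"hand": 1,"dp": [1,1,192],"twist": 0},
    {"hand": 1,"dp": [1,1,193],"twist": 0},
    {"hand": 1,"dp": [1,1,193],"twist": 0}
  ]
}}

```text
clock: 11.8
ee_pos: [0.4721, 0.01, 0.0671]
orientation: [0.072, 3.139, 0.0]
force: [-0.0, -1.4, 4.6]
opening: 0.0009
finger_force: 2.2
```

>>> {"method": "jog_arm", "body": {
  "motion": [
    {"hand": 1,"dp": [0,0,1],"twist": 0},
    {"hand": 1,"dp": [0,0,2],"twist": 0},
    {"hand": 1,"dp": [0,0,3],"twist": 0},
    {"hand": 1,"dp": [0,0,3],"twist": 0}
  ]
}}

```text
clock: 12.3
ee_pos: [0.4723, 0.0101, 0.0658]
orientation: [0.073, 3.14, 0.003]
force: [-8.1, -1.2, 33.6]
opening: 0.0007
finger_force: 17.2
```

The key is bottomed out. Releasing it.

>>> {"method": "jog_arm", "body": {
  "motion": [
    {"hand": 1,"dp": [0,0,-5],"twist": 0},
    {"hand": 1,"dp": [0,0,-20],"twist": 0},
    {"hand": 1,"dp": [0,0,-60],"twist": 0},
    {"hand": 1,"dp": [0,0,-110],"twist": 0},
    {"hand": 1,"dp": [0,0,-160],"twist": 0},
    {"hand": 1,"dp": [0,0,-200],"twist": 0},
    {"hand": 1,"dp": [0,0,-240],"twist": 0},
    {"hand": 1,"dp": [0,0,-240],"twist": 0},
    {"hand": 1,"dp": [0,0,-240],"twist": 0},
    {"hand": 1,"dp": [0,0,-240],"twist": 0}
  ]
}}

```text
clock: 13.55
ee_pos: [0.4704, 0.0101, 0.3024]
orientation: [-0.072, -3.138, 0.001]
force: [-0.1, -0.5, -0.8]
opening: 0.0003
finger_force: 0.0
```

```bash
python3 - <<'E'
from h import *
s=bot.get_state();print(s['ee_pos'],s['force'])
p,d=bot.camera("wrist");cv2.imwrite("pics/w3.png",p);C=cam("wrist",s);X=cloud(C,d)
h=cv2.cvtColor(p,cv2.COLOR_BGR2HSV);H,S,V=h[...,0],h[...,1],h[...,2]
for nm,m in (("green",(H>40)&(H<90)&(S>120)),("blue",(H>105)&(H<130)&(S>130))):
    k,l,st,ce=cv2.connectedComponentsWithStats((m&(d>0)&(X[...,2]>.03)).astype(np.uint8))
    for i in range(1,k):
        if st[i,4]>=60: print(nm,st[i],np.median(X[l==i],0).round(4))
E
```

```text
[0.47044729 0.0100813  0.30239728] [-0.11220626 -0.48515447 -0.83409086]
green [247 154  17  18 230] [0.4727 0.0095 0.0723]
blue [283 248  41  28 899] [0.5724 0.0577 0.1605]
blue [ 65 252  48  34 939] [ 0.5626 -0.1771  0.1659]
blue [389 258  35  36 179] [0.6595 0.2286 0.0354]
```

View pics/w3.png

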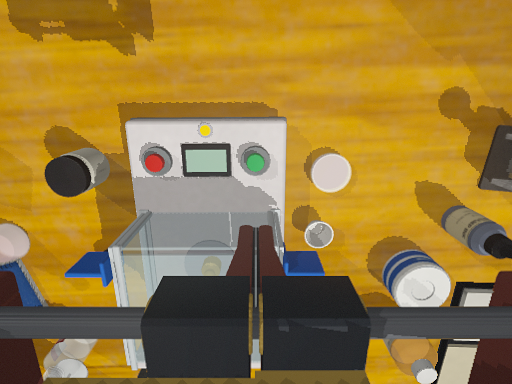

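The green key at (255,161) is back up at 72 mm. Both tabs are at their shut positions and the surrounding things are in place.

```bash
python3 -c "
from workcell import bot
print(bot.job_done())"
```

```text
the job is handed in; nothing more can be done
None
```

I pushed both doors to their stops, pressed the green key fully down and released it, and handed the job in at about 13.6 s; the red key, brass weight and surrounding things looked undisturbed in the last pictures, but no verdict was returned.

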